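Cap the bottle and hold the mixer at its third speed

TASK

One of the three bottles in the mixer has its cap standing up off the neck: push that cap down until it is fully home like the others. Only then press the lever of the mixer's spring-return dial down past the first two clicks to the third, and hold it there against its spring: finish while still holding it down. Leave the bottles standing in their cups and do not disturb the other things on the table.

Things in the scene. Friction and masses are not known exactly. Their poses are not given: they have to be found in the camera images.
- mixer: bottle mixer, fixed to the table: white housing 150 (x) x 260 (y) x 110 mm with an aluminium deck at z = 115 mm that carries three black cups (58 mm across, 35 mm high, floor 5 mm thick) in a row along y, their centres at x = -10 mm, y = -35, 30 and 95 mm. Origin: middle of the footprint at table height. On its +x face, towards the -y end, sits the spring-return dial. Position and yaw vary between runs
- dial (a joint): angle of the dial in rad, 0 at rest (lever up); it grows as the lever is pressed down. Clicks (notches) at 0.33, 0.66 and 0.99, end stop at 1.04; past 0.90 it is in the third notch. A spring always drives it back to 0, out of every notch: pushing the grip down takes about 7 to 8 N on the way to each click, easing to 4 to 6 N as it drops into a notch, and 5 to 8 N holds it in the third; the end stop is solid
- dial_hinge (a point): point on the dial's axis, which runs along the mixer's x (in the mixer's frame at x = 115, y = -70, z = 85 mm); it lies in the same plane across the axis as dial_grip. The dial is a grey disc 72 mm across on a steel face with four black dots: the lever points at the top dot at rest, at the next two for the first and second click and at the lowest, larger dot for the third
- dial_grip (a point): middle of the lever's grip, a black round bar 18 mm in diameter and 60 mm long, parallel to the mixer's x axis, 120 mm from dial_hinge. With the dial at angle q it stands, seen from dial_hinge in the mixer's frame, at y = -120 cos(0.6 - q) mm, z = +120 sin(0.6 - q) mm: it starts 68 mm above the axis and is 46 mm below it at the third notch. Nothing is above or below it
- bottle_a: the bottle whose cap is not down: amber glass, 47 mm in diameter, standing loosely in one of the three cups (which one varies). Origin: centre of its underside, z up
- cap (a joint): how far the cap of bottle_a stands above its home position, in m: 9 to 12 mm at the start, 0 when fully home. It slides straight down on the neck against a friction of 7 N and stays where it is left
- cap_top (a point): centre of the top face of bottle_a's cap, a white cap 37 mm in diameter and 22 mm high; 100 mm above the bottle's underside when fully home
- bottle_b: same bottle in another cup, its cap already home (cap top 100 mm above its origin, the centre of its underside)
- bottle_c: same as bottle_b, in the remaining cup
- carton: white paper carton 40 x 90 x 60 mm, standing beside the mixer, past its +y end; origin: centre of its underside; not part of the job
- cream_jar: low white jar, diameter 56 mm, 50 mm high, near the dial's lever; origin: centre of its underside; not part of the job
- measure: small glass measuring cup, diameter 56 mm, 60 mm high, on the far side of the mixer; origin: centre of its underside; not part of the job
- count_tray: flat aluminium tablet tray 150 x 190 x 22 mm; origin: centre of its underside; not part of the job
- spatula: spatula, 200 mm long, lying on the table; origin: centre of its underside; not part of the job
- stock_bottle: larger amber bottle, diameter 64 mm, 120 mm high; origin: centre of its underside; not part of the job
- mortar: white ceramic bowl, diameter 100 mm, 60 mm high; origin: centre of its underside; not part of the job

How it is judged:
By the outcome, as a careful person would: the job done as asked, in the order asked, and still so for the second after the job is handed in, while the arm keeps its last pose, push and grip.
It also fails if it takes over 40 s, if anything falls off the work surface, if the arm or the gripper's body presses on something with over 40 N, if the wrist force passes 120 N, or if a joint passes its speed limit or range.

ROBOT

A 7-joint arm with a two-finger parallel gripper is mounted at the origin on the work surface. World frame = base frame: x ahead of the robot, y to its left, z up, the work surface at z = 0. Lengths are in m, angles in rad, forces in N, time in s.
With the tool pointing down it reaches from about 0.425 to 0.875 m from the base axis. Payload 4.7 kg.
Tool frame: the origin (TCP) lies midway between the tips of the shut fingers; the grasp point (between the pads) lies 19 mm behind it; z points along the fingers, y is the direction in which the jaws open and shut (so a half turn about z gives the same grasp; the last joint's range is limited). The gripper opens to 87 mm and grips with 3 to 60 N. Pads are 19 mm wide; open, the fingers measure 117 mm over their backs; the gripper's body (75 mm by 190 mm) begins 51 mm behind the grasp point.
Start: joints at [-1.101, 0.321, -0.07, 1.45, 0.023, 1.371, -0.057], TCP at [0.286, 0.584, 0.223] pointing down, gripper open.
Joint ranges: [-2.86, 2.86], [-0.3, 2.09], [-1.38, 1.24], [0.06, 2.45], [-1.56, 4.7], [0.09, 2.05], [-2.69, 2.69]. Speed limits (rad/s): [2.57, 2.57, 3.14, 3.14, 3.14, 3.14, 3.14].

INTERFACE

Orientations are given as a unit quaternion [w, x, y, z].
In Python, from bench import ctrl gives the robot as it stands. The module is installed in compiled form; this text tells all that it offers. Calls block until the motion is done:
- ctrl.move_ptp(position, orientation): joint-space move of the TCP to a pose.
- ctrl.line_to(position, rot=None, feed=0.15, stop_force=None): straight line of the TCP; rot=None keeps the orientation; feed is the mean speed in m/s. With stop_force (N) it stops when the force on the tool has changed by that much, and returns True; else False.
- ctrl.goto_joints(angles): joint-space move.
- ctrl.move_gripper(opening, f_grip=None): opening from 0.0 (shut) to 1.0 (fully open); f_grip is the grip in N (None keeps the last); returns when the fingers have stopped.
- ctrl.sleep(seconds).
- ctrl.ik(position, orientation): joint angles nearest the present ones, or None.
- ctrl.get_obs(): the state.
- ctrl.snapshot(name): name is "scene" or "top" or "wrist"; returns (picture, depth): 400x640x3 uint8, red, green, blue; 400x640 float32, m along the optical axis (not along the pixel's ray), 0 where there is no reading.
- ctrl.calibration(name): a dict with "fx", "fy", "cx", "cy" (pixels), "rvec" (rotation vector, rad) and "tvec" (3), from world to camera coordinates, as OpenCV has them; the wrist camera has in their place "T_tool_cam" (4x4, takes a point from camera to tool coordinates, whose origin is the TCP and whose axes are the flange's). Camera axes: x right, y down, z forward; pixel columns grow to the right and rows downward; lengths in m; the calibration is good to about 2 mm. A picture is of the moment at which its call begins: read the wrist's pose just before it. calibration takes no time and is no camera call.
A pose or a line that the arm cannot do raises ctrl.Unreachable and nothing moves.
- ctrl.job_done(): hands the job in, once; it reports no verdict.
The state is a dict: "time": time; "joint_positions": joint angles; "joint_velocities": joint speeds; "joint_efforts": joint torques, N m; "eef_pos": TCP position; "tcp_rot": TCP orientation; "contact_force": force on the tool from outside, world axes, zero at the start; "wrist_torque": the same for the moment, N m; "opening": opening from 0.0 (shut) to 1.0 (fully open).
Only numpy, scipy, OpenCV 4.12 (cv2) and the standard library are available. Lean on these libraries where they do the work, as an engineer would, in place of code of your own. Each camera call takes 0.05 s, during which the arm holds its last target. There are 200 camera calls.

## Working session

There is one attempt and no reset: what is moved stays moved. The work goes in short steps, each a Python script; the robot and the scene stay as the last script left them, time stands still between calls to the robot, and variables do not carry over. Pictures are saved under pics/ and viewed, about 8 in all and at most 12, crops included, and the job is handed in when it is done.

```bash
mkdir -p pics
cat > h.py <<'E'
import numpy as np, cv2
from bench import ctrl
from scipy.spatial.transform import Rotation as R
def cam(name):
    c=ctrl.calibration(name); K=np.array([[c["fx"],0,c["cx"]],[0,c["fy"],c["cy"]],[0,0,1]])
    if "rvec" in c:
        Rm=cv2.Rodrigues(np.array(c["rvec"],float))[0]; t=np.array(c["tvec"],float).ravel()
        return K,Rm.T,-Rm.T@t   # K, R world<-cam, origin
    o=ctrl.get_obs(); q=o["tcp_rot"]; Rt=R.from_quat([q[1],q[2],q[3],q[0]]).as_matrix()
    T=np.array(c["T_tool_cam"]); return K,Rt@T[:3,:3],np.array(o["eef_pos"])+Rt@T[:3,3]
def cloud(depth,C):
    K,Rm,o=C; v,u=np.mgrid[:depth.shape[0],:depth.shape[1]]
    p=np.stack([(u-K[0,2])/K[0,0]*depth,(v-K[1,2])/K[1,1]*depth,depth],-1)
    w=p@Rm.T+o; w[depth==0]=np.nan; return w
def plane(u,v,z,C):
    K,Rm,o=C; d=Rm@np.array([(u-K[0,2])/K[0,0],(v-K[1,2])/K[1,1],1]); return o+d*(z-o[2])/d[2]
E
python3 - <<'E'
from h import *
for n in("scene","top"):
    C=cam(n); im,d=ctrl.snapshot(n); cv2.imwrite(f"pics/{n}1.png",im[...,::-1]); np.savez(f"{n}1.npz",im=im,d=d,K=C[0],R=C[1],o=C[2]); print(n,C[2],C[1][:,2])
o=ctrl.get_obs(); print(o["time"],o["tcp_rot"],o["contact_force"])
E
```

```text
scene [ 1.34012665 -0.17607355  0.82279638] [-0.74945884  0.14349845 -0.64631235]
top [ 0.32408034 -0.02542479  1.24170222] [ 0.17803371  0.01475772 -0.98391372]
0.1 [-1.32195362e-04  2.25905576e-01  9.74148828e-01 -8.45456893e-04] [1.03861832 0.66144997 0.31212777]
```

View pics/scene1.png

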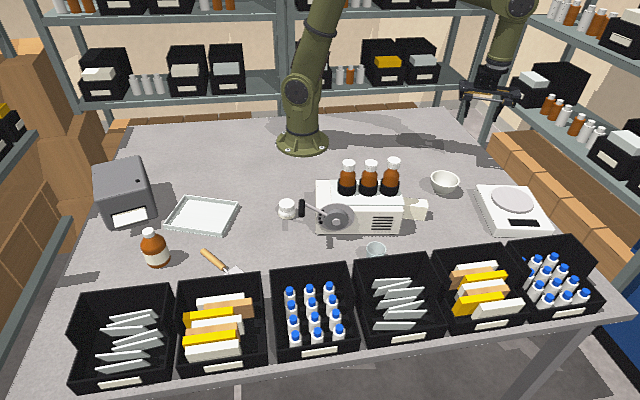

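View pics/top1.png

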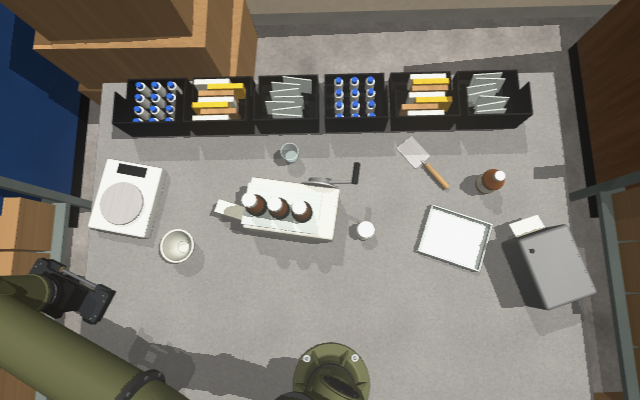

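Scene: the mixer is in the middle (about 360,205), caps at (348,163), (371,165) and (393,161), the lever grip at (303,208) and the jar at (288,208). Top: caps at about (248,200), (272,205) and (297,208), the grip bar at (355,173) and the jar at (366,230). Next I'll measure these from the depth.

Run:
```python
from h import *
for n in("top","scene"):
    z=np.load(n+"1.npz"); C=(z["K"],z["R"],z["o"]); w=cloud(z["d"],C); im=z["im"].astype(int)
    box=(w[...,0]>.3)&(w[...,0]<.85)&(w[...,1]>-.25)&(w[...,1]<.35)
    m=box&(w[...,2]>.205)&(w[...,2]<.26)&(im.min(-1)>120)
    k,l,s,c=cv2.connectedComponentsWithStats(m.astype(np.uint8))
    for i in range(1,k):
        if s[i,4]>8: p=w[l==i]; print(n,"cap",c[i].round(1),s[i,4],np.nanmean(p,0).round(4),"z95",np.nanpercentile(p[:,2],[50,90]).round(4))
    m=box&(w[...,2]>.100)&(w[...,2]<.125)&(im.min(-1)>110)
    k,l,s,c=cv2.connectedComponentsWithStats(m.astype(np.uint8))
    for i in range(1,k):
        if s[i,4]>100:
            p=w[l==i]; r=cv2.minAreaRect(p[:,:2].astype(np.float32)*1000); print(n,"deck",s[i],np.nanmedian(p[:,2]),r)
    m=box&(im.max(-1)<60)&(w[...,2]>.12)&(w[...,2]<.185)
    k,l,s,c=cv2.connectedComponentsWithStats(m.astype(np.uint8))
    for i in range(1,k):
        if s[i,4]>15:
            p=w[l==i]; r=cv2.minAreaRect(p[:,:2].astype(np.float32)*1000); print(n,"dark",c[i].round(1),s[i,4],np.nanmedian(p,0).round(4),np.nanmax(p[:,2]),r)
    m=box&(w[...,2]>.03)&(w[...,2]<.062)
    k,l,s,c=cv2.connectedComponentsWithStats(m.astype(np.uint8))
    for i in range(1,k):
        if s[i,4]>60: print(n,"low",c[i].round(1),s[i,4],np.nanmedian(w[l==i],0).round(3))
```

```text
top cap [249.2 199.6] 176 [0.5009 0.1974 0.2297] z95 [0.2301 0.2328]
top cap [274.5 203.5] 163 [0.4909 0.1337 0.2201] z95 [0.2203 0.2229]
top cap [299.2 207. ] 168 [0.4806 0.0698 0.22  ] z95 [0.2201 0.2224]
top deck [ 242  177   98   63 3519] 0.11322272067294192 ((499.54937744140625, 103.93006896972656), (262.79998779296875, 155.2227783203125), 80.94571685791016)
top dark [329.2 117.6] 17 [ 0.7587 -0.0096  0.1214] 0.12293052216173916 ((759.6531372070312, -10.845453262329102), (6.414830207824707, 26.220909118652344), 6.7444024085998535)
top dark [354.9 171.6] 58 [ 0.5905 -0.0792  0.1601] 0.16574076751632072 ((582.1044921875, -79.75060272216797), (11.796704292297363, 57.28522491455078), 80.94500732421875)
top dark [259.4 211. ] 48 [0.4805 0.1834 0.148 ] 0.154940537732571 ((485.8314208984375, 190.74827575683594), (22.833988189697266, 53.61862564086914), 23.65263557434082)
top dark [283.6 215.3] 22 [0.4685 0.1181 0.1421] 0.15104612955481178 ((469.598876953125, 122.359130859375), (9.282893180847168, 40.125999450683594), 29.631135940551758)
top low [293.6 101. ] 107 [0.846 0.095 0.052]
top
[... 1422 characters left out ...]
8594), (13.83430290222168, 58.78691482543945), 82.04149627685547)
scene low [415.  205.4] 337 [0.517 0.292 0.058]
scene low [286.  204.9] 182 [ 0.448 -0.114  0.049]
scene low [361.8 226.1] 537 [0.577 0.11  0.047]
scene low [375.  248.5] 223 [0.665 0.117 0.051]
scene low [453.1 265.1] 122 [0.762 0.303 0.052]
scene low [397.5 277.7] 711 [0.764 0.143 0.047]
scene low [456.9 284.1] 119 [0.815 0.288 0.048]
scene low [313.4 292.2] 1004 [ 0.788 -0.081  0.051]
scene low [355.8 293.6] 83 [0.814 0.024 0.049]
scene low [397.3 291.4] 260 [0.823 0.129 0.047]
scene low [251.9 291.7] 120 [ 0.763 -0.232  0.047]
scene low [395.2 303.2] 76 [0.847 0.119 0.04 ]
scene low [290.8 310.1] 100 [ 0.834 -0.142  0.053]
```

Bottle_a is the +y one, with its cap top at 0.230 against 0.220 for the others. The yaw is about −9° from both the cap line and the deck. The grip position predicted from that agrees with the measured one to about 4 mm. Next I'll go above the cap with the fingers shut and take a wrist picture on the way.

```bash
cat >> h.py <<'E'
YAW=np.deg2rad(-9.05); O=np.array([.497,.102])
def loc(x,y): return O+np.array([[np.cos(YAW),-np.sin(YAW)],[np.sin(YAW),np.cos(YAW)]])@[x,y]
def quats():
    for a in (YAW,YAW+np.pi):
        h=(a+np.pi/2)/2; yield [0.,np.cos(h),np.sin(h),0.]
E
python3 - <<'E'
from h import *
p=[.503,.196,.31]; q0=np.array(ctrl.get_obs()["joint_positions"])
for q in quats():
    j=ctrl.ik(p,q); g=ctrl.ik([*loc(.117,-.169),.2],q); print(q,j,g)
qs=[q for q in quats() if ctrl.ik(p,q) is not None]
q=min(qs,key=lambda q:abs(np.array(ctrl.ik(p,q))-q0).max())
ctrl.move_gripper(0.0,20)
ctrl.move_ptp(p,q); ctrl.sleep(.3)
C=cam("wrist"); im,d=ctrl.snapshot("wrist"); cv2.imwrite("pics/w1.png",im[...,::-1]); w=cloud(d,C)
m=(w[...,2]>.212)&(w[...,2]<.245)&(im.min(-1)>110)
k,l,s,c=cv2.connectedComponentsWithStats(m.astype(np.uint8))
for i in range(1,k):
    if s[i,4]>100:
        P=w[l==i]; zt=np.nanpercentile(P[:,2],60); (cx,cy),r=cv2.minEnclosingCircle(P[P[:,2]>zt-.006][:,:2].astype(np.float32)); print(c[i],s[i],zt,cx,cy,r)
o=ctrl.get_obs(); print(o["time"],o["eef_pos"],o["tcp_rot"],o["contact_force"],o["opening"])
E
```

```text
[0.0, np.float64(0.7606892683748584), np.float64(0.649116196824053), 0.0] [-0.74146066  0.05144385  0.33622166  1.59670035 -0.01701297  1.49633498
 -0.56233763] [-0.44816726  0.23499716  0.63813924  1.65425842 -0.14444856  1.30005948
  0.05762305]
[0.0, np.float64(-0.649116196824053), np.float64(0.7606892683748584), 0.0] [-0.5390629   0.05541188  0.12416779  1.58987022 -0.0068781   1.49673805
  2.56906553] None
[317.27801858 199.78204334] [ 295  176   46   47 1615] 0.22871453870641192 0.5021600127220154 0.19806624948978424 0.019853267818689346
3.6333 [0.50288669 0.19640547 0.30981357] [ 7.17559677e-06  7.60432278e-01  6.49417214e-01 -1.81256090e-04] [-0.53598238 -0.16952495  0.08932184] 0.008329136370615104
```

View pics/w1.png

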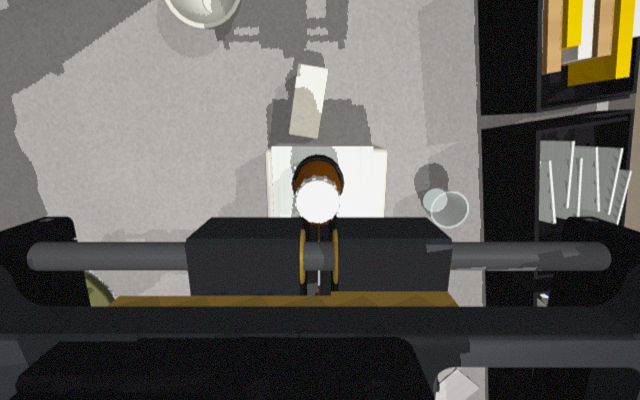

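The wrist view shows the cap at (317,200), which puts its centre at (0.502, 0.198) with a radius of about 19 mm, as expected. Now I'll push it down.

Run:
```python
from h import *
def st(t): o=ctrl.get_obs(); print(t,round(o["time"],2),np.round(o["eef_pos"],4),np.round(o["contact_force"],1))
x,y=.5025,.1975
ctrl.line_to([x,y,.24],feed=.1); st("above")
for z in (.232,.229,.226,.223,.221,.2195,.218,.2165):
    h=ctrl.line_to([x,y,z],feed=.03,stop_force=30); st((z,h))
    if h or abs(ctrl.get_obs()["contact_force"][2])>28: break
```

```text
above 4.48 [0.5029 0.1976 0.2406] [0.  0.4 0.1]
(0.232, False) 4.9 [0.5024 0.1975 0.2319] [-0.4 -0.5  0.6]
(0.229, False) 5.15 [0.5028 0.1977 0.2293] [-0.1  0.4  1.3]
(0.226, False) 5.4 [0.503  0.1977 0.2267] [ 0.7 -0.3  4.3]
(0.223, False) 5.65 [0.5029 0.1977 0.2236] [0.4 0.5 5.4]
(0.221, False) 5.9 [0.503  0.1977 0.2216] [0.6 0.3 5.8]
(0.2195, False) 6.15 [0.503  0.1977 0.2204] [-0.  -0.3  7.1]
(0.218, False) 6.4 [0.5032 0.1977 0.2203] [-2.1 -0.4 11.9]
(0.2165, False) 6.65 [0.5036 0.1979 0.2203] [-3.2 -1.1 19.2]
```

The cap slid at 5–7 N and then stopped solid at z = 0.2203, with the force rising to 19 N. I'll back off and check it, then go above the lever and look again.

Run:
```python
from h import *
q=list(quats())[0]
ctrl.line_to([.5025,.1975,.31],feed=.15)
ctrl.move_ptp([*loc(.118,-.169),.25],q); ctrl.sleep(.3)
o=ctrl.get_obs(); print(o["time"],o["eef_pos"],o["contact_force"])
for n in("top","scene"):
    C=cam(n); im,d=ctrl.snapshot(n); w=cloud(d,C)
    box=(w[...,0]>.3)&(w[...,0]<.65)&(w[...,1]>.03)&(w[...,1]<.25)
    m=box&(w[...,2]>.205)&(w[...,2]<.26)&(im.min(-1)>120)
    k,l,s,c=cv2.connectedComponentsWithStats(m.astype(np.uint8))
    for i in range(1,k):
        if s[i,4]>8: p=w[l==i]; print(n,"cap",c[i].round(1),s[i,4],np.nanmean(p,0).round(4),np.nanpercentile(p[:,2],[50,90]).round(4))
    if n=="scene": cv2.imwrite("pics/s2.png",cv2.resize(im[120:270,250:450,::-1],None,fx=3.5,fy=3.5))
```

```text
8.875 [ 0.58712379 -0.08231642  0.25017547] [ 0.68682039 -0.51789883 -0.63842752]
top cap [249.5 200. ] 154 [0.5015 0.1986 0.22  ] [0.2201 0.2222]
top cap [274.3 203.5] 159 [0.4909 0.134  0.2203] [0.2204 0.2227]
top cap [299.2 207. ] 167 [0.4807 0.0699 0.2198] [0.2201 0.2224]
scene cap [348.1 164. ] 127 [0.4883 0.0672 0.2164] [0.2183 0.2205]
scene cap [370.4 164.3] 130 [0.4985 0.131  0.2164] [0.2185 0.2206]
scene cap [392.7 164.5] 132 [0.5083 0.195  0.2161] [0.2184 0.2206]
```

View pics/s2.png

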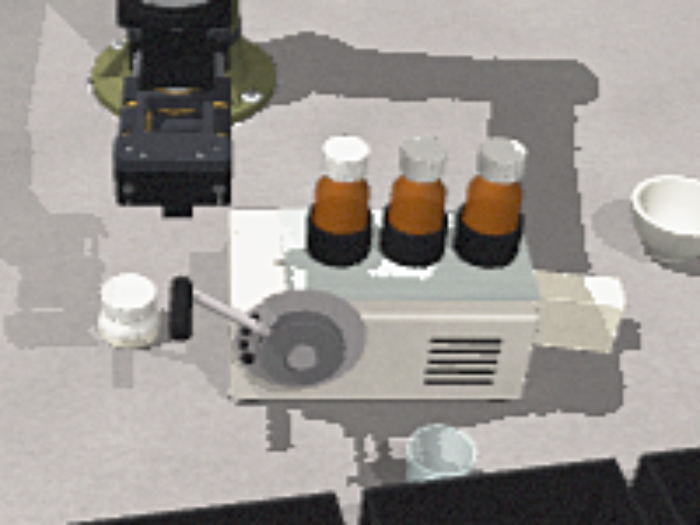

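All three caps now read 0.220 in both views. In the crop the lever is at rest, with its grip at (180,307), and the fingers are above it. Now I'll press the lever, following the arc.

Run:
```python
from h import *
def tgt(a,dz=0.): return [*loc(.127,-.073-.12*np.cos(.6-a)),.085+.12*np.sin(.6-a)+.009+dz]
def st(t):
    o=ctrl.get_obs(); e=o["eef_pos"]; s=(e[2]-.094)/.12
    print(t,round(o["time"],2),np.round(e,4),np.round(o["contact_force"],1),"q",round(.6-np.arcsin(s),3))
ctrl.line_to(tgt(0,.025),feed=.15); st("above")
for a in np.arange(0,1.021,.085):
    h=ctrl.line_to(tgt(a),feed=.05,stop_force=35); st((round(a,2),h))
    if h: break
ctrl.sleep(.5); st("hold")
C=cam("scene"); im,d=ctrl.snapshot("scene"); cv2.imwrite("pics/s3.png",cv2.resize(im[120:270,250:450,::-1],None,fx=3.5,fy=3.5))
```

```text
above 9.55 [ 0.5956 -0.088   0.1872] [ 0.7 -0.5  0.6] q -0.289
(np.float64(0.0), False) 10.2 [ 0.5951 -0.0877  0.1621] [-2.7  0.8  4.1] q -0.003
(np.float64(0.08), False) 10.55 [ 0.5943 -0.0936  0.1537] [-2.5  0.1  5.8] q 0.08
(np.float64(0.17), False) 10.9 [ 0.5935 -0.0989  0.1445] [-3.6 -1.1  6.7] q 0.165
(np.float64(0.26), False) 11.25 [ 0.5928 -0.1034  0.135 ] [-2.5 -3.5  5.4] q 0.252
(np.float64(0.34), False) 11.6 [ 0.5929 -0.1065  0.1259] [-1.7 -3.3  6.3] q 0.331
(np.float64(0.43), False) 11.95 [ 0.5924 -0.1095  0.116 ] [-2.7 -4.1  8.6] q 0.416
(np.float64(0.51), False) 12.3 [ 0.5926 -0.111   0.1059] [-2.1 -4.9  8. ] q 0.501
(np.float64(0.6), False) 12.65 [ 0.5928 -0.1099  0.0954] [-0.7 -3.2  4.7] q 0.589
(np.float64(0.68), False) 13.0 [ 0.5931 -0.1101  0.0857] [-0.6 -4.1  7.8] q 0.669
(np.float64(0.76), False) 13.35 [ 0.5931 -0.1091  0.0755] [-1.  -5.1  7.9] q 0.755
(np.float64(0.85), False) 13.7 [ 0.5935 -0.1066  0.0653] [-0.7 -5.6  6.3] q 0.841
(np.float64(0.94), False) 14.05 [ 0.5939 -0.1031  0.0554] [ 0.1 -3.4  6.8] q 0.928
(np.float64(1.02), False) 14.4 [ 0.5945 -0.1002  0.0462] [-1.6 -5.   8.3] q 1.01
hold 14.9 [ 0.5945 -0.1003  0.0465] [-1.2 -5.2  8.4] q 1.007
```

View pics/s3.png

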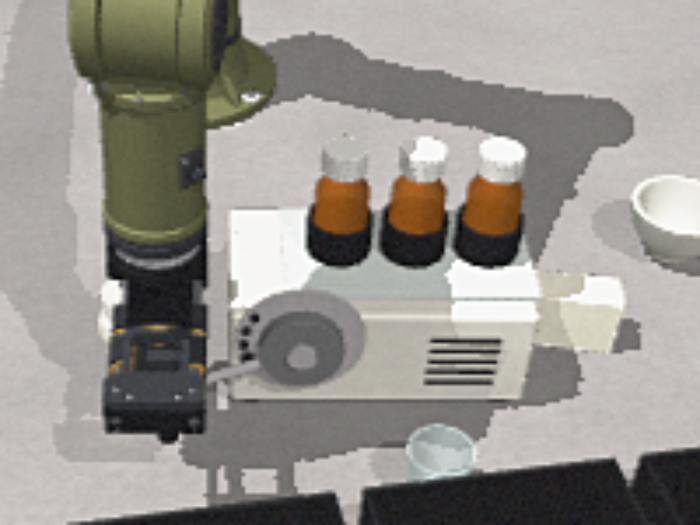

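The lever is down, with the rod running from about (270,362) to (210,380), and the bottles are standing. Before handing in, I'll check the rod's angle and the bystanders from depth.

Run:
```python
from h import *
for n in("scene","top"):
    C=cam(n); im,d=ctrl.snapshot(n); w=cloud(d,C)
    Rm=np.array([[np.cos(YAW),-np.sin(YAW)],[np.sin(YAW),np.cos(YAW)]]); L=(w[...,:2]-O)@Rm
    m=(L[...,0]>.095)&(L[...,0]<.14)&(L[...,1]>-.16)&(L[...,1]<-.108)&(w[...,2]>.02)&(w[...,2]<.11)
    y,z=L[m][:,1],w[m][:,2]; print(n,m.sum())
    if m.sum()>10:
        f=np.polyfit(y,z,1); print("slope q",.6+np.arctan(f[0]),"via hinge q",np.median(.6+np.arctan2(.085-z,-.07-y)))
    k,l,s,c=cv2.connectedComponentsWithStats(((w[...,2]>.03)&(w[...,2]<.062)&(w[...,0]>.4)&(w[...,0]<.72)&(abs(w[...,1]-.1)<.25)).astype(np.uint8))
    for i in range(1,k):
        if s[i,4]>60: print(c[i].round(1),s[i,4],np.nanmedian(w[l==i],0).round(3))
o=ctrl.get_obs(); print(o["time"],o["eef_pos"],o["contact_force"])
```

```text
scene 17
slope q 0.9646980793146019 via hinge q 0.981234854458195
[415.1 205.3] 349 [0.518 0.293 0.058]
[362.5 226.2] 534 [0.578 0.112 0.047]
[375.  248.5] 225 [0.664 0.117 0.051]
top 0
[289.5 151.1] 139 [0.688 0.116 0.05 ]
[229.8 209.2] 285 [0.503 0.292 0.06 ]
[369.1 230.1] 117 [ 0.433 -0.121  0.051]
15.05 [ 0.59447921 -0.10032395  0.04648192] [-1.44839796 -5.32077609  8.59535277]
```

```bash
python3 -c "
from h import *
ctrl.job_done(); o=ctrl.get_obs(); print(o['time'],o['eef_pos'],o['contact_force'])"
```

```text
the job is handed in; nothing more can be done
the job is handed in; nothing more can be done
```

The raised cap is fully home, and the job was handed in at about 15 s of the 40 s, with the arm still holding the lever down in the third notch.

- **Cap:** It was on the bottle in the +y cup, standing about 10 mm high. I pushed it down with shut fingers: it slid at 5–7 N and stopped solid at z = 0.2203 m. Afterwards all three caps measured 0.220 m in the top view, and the scene view also read them level.
- **Lever:** I then pressed the grip down along its arc. The tip height gives a dial angle of 1.01 rad, and the rod seen in the depth image gives 0.96–0.98 rad (from only 17 pixels). Both are past the 0.90 needed. Just before hand-in it was holding at 8.6 N, slightly above the stated 5–8 N.
- **Sideways force:** There was also a steady 5 N sideways push on the fingers, but they moved only about 0.3 mm during the hold.
- **Other objects:** The bottles stand in their cups. The measuring cup is where it was, and the carton reads within 3 mm of its start position.
- **Not fully checked:** The arm hid about half of the jar in the last view, so its reading (about 9 mm off) is unreliable. The planned path kept well clear of it. I did not re-measure the tray, spatula, stock bottle or mortar, since the arm was not planned to touch them.

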